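Set up a welding bridge: draw the riser post from its well and lay the tube across

ROBOT

A 6-joint arm with a two-finger parallel gripper is mounted at the origin on the work surface. World frame = base frame: x ahead of the robot, y to its left, z up, the work surface at z = 0. Lengths are in m, angles in rad, forces in N, time in s.
With the tool pointing down it reaches from about 0.35 to 0.85 m from the base axis. Payload 8.1 kg.
Tool frame: the origin (TCP) lies on the mounting face of the last link; the fingertips stand 186 mm ahead of it and the grasp point (between the pads) lies 167 mm ahead of it (grip_point_offset is the distance from the TCP to the grasp point, in m); z points along the fingers, y is the direction in which the jaws open and shut (so a half turn about z gives the same grasp; the last joint's range is limited). The gripper opens to 93 mm and grips with 3 to 60 N. Pads are 15 mm wide; open, the fingers measure 128 mm over their backs; the gripper's body (75 mm by 188 mm) begins 65 mm behind the grasp point.
Start: joints at [-1.376, 0.13, 1.488, -0, 1.523, -0.085], TCP at [0.166, -0.577, 0.405] pointing down, gripper open.
Joint ranges: [-2.96, 2.96], [-0.89, 2.26], [0.02, 2.5], [-1.34, 4.48], [0, 2.73], [-2.66, 2.66]. Speed limits (rad/s): [2.39, 2.39, 2.79, 3.14, 3.14, 3.14].

INTERFACE

Orientations are given as a rotation vector (axis times angle).
In Python, from plant import read_state, read_camera, close_job, grip_point_offset gives the robot as it stands.
- The arm moves only by the shell command python3 -m creep 'ROWS' [OPENING] [FORCE]. ROWS is JSON, a list of rows, each a list of 2 entries, a list of its own where there are three numbers: the shift along the tool's x, y, z in cm, then the turn, a rotation vector about the tool's x, y, z in degrees. In form: [[[tx, ty, tz], [rx, ry, rz]], ...]. A call has 1 to 12 rows; each row shifts and turns the commanded pose from where the row before left it, along the tool's axes as they then stand; what a row does not reach is not made up. A row lasts 1/12 s, in which the tool goes at most 41.7 mm and 7.16 degrees, less where a joint would pass 70% of its speed; a pose out of reach is approached as far as the arm can. A call is refused whole if a number of a shift passes 4.17 or a number of a turn 7.16, either way. A call with a gripper value outside its range is refused whole. OPENING is the opening in per cent of the stroke, from 0 (shut) to 100 (fully open), set as the call begins (- or left out, the last holds). The fingers move at their own pace and stop on an object; FORCE is the grip in N (left out, the last holds). Time passes only in rows, so rows that do not move let the fingers close. It gives the time, the measured TCP pose, the force and the opening at its end, in the units of the state.
- read_state(): the state, without advancing time (a new reading comes with each control period).
- read_camera(name): name is "scene" or "top"; returns a dict with "img" (420x560x3 uint8, red, green, blue), "K" (3x3 intrinsics, pixels), "T" (4x4, takes a point from camera to world coordinates). Camera axes: x right, y down, z forward; pixel columns grow to the right and rows downward; lengths in m; the calibration is good to about 2 mm. A picture is of the moment at which its call begins. There is no depth.
- close_job(): hands the job in, once; it reports no verdict.
The state is a dict: "t": time; "q": joint angles; "dq": joint speeds; "joint_torque": joint torques, N m; "tool_pos": TCP position; "orientation": TCP orientation; "force": force on the tool from outside, world axes, zero at the start; "wrist_torque": the same for the moment, N m; "opening": finger opening in m.
Only numpy, scipy, OpenCV 4.12 (cv2) and the standard library are available. Lean on these libraries where they do the work, as an engineer would, in place of code of your own. Each camera call takes 0.05 s, during which the arm holds its last target.

TASK

Lift the yellow-topped riser post straight out of its deep well in the blue rack and stand it upright, square to the plate, on the yellow painted square of the grey fixture plate, and let go of it. Then lay the green square tube level across the post and the plate's fixed steel stand, centred between them and in line with the plate, and let go. Set both down gently without dropping them, and leave the red-topped short post in its well and the other things on the table where they are.

Things in the scene. Friction and masses are not known exactly. Their poses are not given: they have to be found in the camera images.
- post: Loose riser post, bare aluminium with a yellow top 35 mm, 36 x 36 mm square and 120 mm tall, about 0.4 kg. Origin at the centre of its foot, z up its length, x and y square to its faces. It starts upright in one of the two wells of the rack (either one), 118 mm deep, its top 2 mm above the block's top; the well leaves about 1.5 mm on each side.
- rack: Fixed blue storage block, 180 (x) x 110 (y) x 128 mm high. Origin at the centre of its underside, z up. Two square wells, 39 mm wide, lie at x = -45 and x = +45 mm (y = 0), their floor 10 mm above the table. Across each well runs a finger channel 46 mm wide, along the block's y, open at both ends, its floor 85 mm above the table; so fingers fit only from above, one on the +y and one on the -y face of a post (the upper 45 mm of the yellow-topped post is bare there).
- fixture: Fixed grey fixture plate, 90 (x) x 210 (y) x 10 mm, with its origin at the centre of its underside, z up. A steel stand, 40 x 40 mm, is bolted at y = -65 mm, its flat top 130 mm above the table (its foot flange is 66 x 50 mm, 8 mm high). A yellow painted outline, 56 mm square, lies at y = +65 mm. A riser post on it comes as high as the stand.
- mark (a point): Centre of the yellow painted square, on the upper face of the fixture plate, 10 mm above the table; axes as the fixture.
- stand_top (a point): Centre of the flat top of the fixed steel stand, 130 mm above the table; axes as the fixture.
- span (a point): Where the tube's centre belongs in the finished bridge: midway between stand and painted square, 145 mm above the table; axes as the fixture (the bridge runs along its y).
- tube: Loose green square tube, 200 mm long (x), 30 mm wide (y), 30 mm high, about 0.35 kg, lying on the table. Origin at the centre of its underside, z up.
- tube_center (a point): Centre of the green tube, 15 mm above its underside; x along the tube.
- short_post: Loose short riser post with a red top, 36 x 36 x 90 mm, in the other well of the rack; origin at the centre of its foot. Too short for this job: leave it.
- hammer: Loose hammer, 260 mm long, lying beyond the fixture; a bystander.
- wrench: Loose wrench, 180 mm long, lying between robot and fixture; a bystander.
- mug: Loose blue metal cup, 76 mm across, 85 mm high; a bystander. Origin under its centre.
- jar: Loose amber jar with black lid, 70 mm across, 100 mm high; a bystander. Origin under its centre.
- magnet: Loose orange angle-shaped welding magnet, about 75 x 90 x 20 mm, lying flat; a bystander.
There are look-alikes about, which are no part of the job. What is shaped like the post but pink or purple is not meant.

How it is judged:
By the outcome, as a careful person would: the job done as asked, in the order asked, and still so for the second after the job is handed in, with the robot touching nothing.
It also fails if it takes over 64 s, if anything falls off the work surface, if the arm or the gripper's body presses on something with over 40 N, if the wrist force passes 120 N, or if a joint passes its speed limit or range.

## Working session

There is one attempt and no reset: what is moved stays moved. The work goes in short steps, Python scripts to look and compute and a shell command to move; the robot and the scene stay as the last step left them, time stands still between calls to the robot, and variables do not carry over. Pictures are saved under pics/ and viewed, and the job is handed in when it is done.

```bash
mkdir -p pics; ls; python3 - <<'E'
from plant import *
import cv2,numpy as np
s=read_state();print({k:np.round(v,3) for k,v in s.items()},grip_point_offset)
for n in("scene","top"):
    c=read_camera(n);cv2.imwrite(f"pics/{n}0.png",c["img"][:,:,::-1]);print(n,c["K"],np.round(c["T"],4))
E
```

```text
pics
{'t': np.float64(0.0), 'q': array([-1.376,  0.131,  1.489,  0.   ,  1.523, -0.085]), 'dq': array([ 0.002, -0.001,  0.001, -0.001,  0.001,  0.001]), 'joint_torque': array([ 1.0000e-03, -5.5983e+01, -4.9176e+01,  7.7000e-02,  3.5000e-02,
       -0.0000e+00]), 'tool_pos': array([ 0.166, -0.576,  0.404]), 'orientation': array([-3.109, -0.438,  0.   ]), 'force': array([-0.285, -0.608,  0.353]), 'wrist_torque': array([-0.003,  0.041,  0.   ]), 'opening': np.float64(0.093)} 0.1673
scene [[437.93353969   0.         276.11903472]
 [  0.         437.93353969 210.92048638]
 [  0.           0.           1.        ]] [[ 0.85    0.3898 -0.3544  0.9658]
 [ 0.5265 -0.6512  0.5466 -0.6207]
 [-0.0177 -0.6512 -0.7587  0.9799]
 [ 0.      0.      0.      1.    ]]
top [[470.25190927   0.         281.42496844]
 [  0.         470.25190927 209.18941306]
 [  0.           0.           1.        ]] [[-0.0147 -0.9967  0.0799  0.5002]
 [-0.9999  0.0152  0.0057 -0.0024]
 [-0.0069 -0.0798 -0.9968  1.0759]
 [ 0.      0.      0.      1.    ]]
```

View pics/scene0.png

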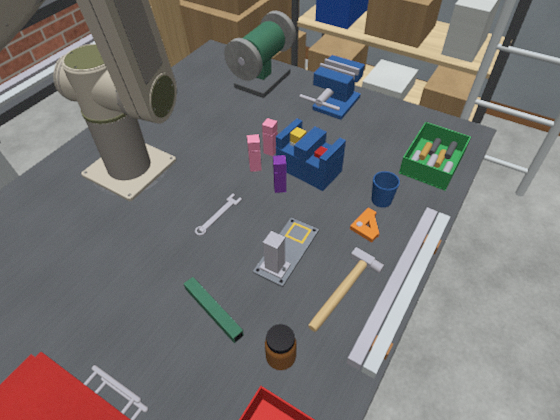

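View pics/top0.png

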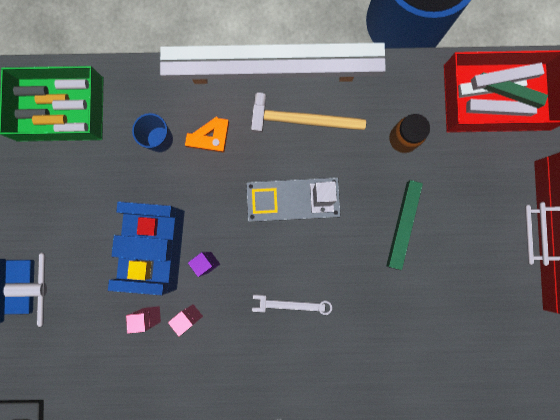

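The pictures show these candidates in the top view. Post: the yellow top in the rack at (139,270), which is the choice. It could be confused with the red short post (147,226), the pinks (136,322) and (181,322), and the purple (203,264). Tube: the long green one on the table at (405,225), which is the choice. A green piece in the red bin at (515,93) is a look-alike. I'll check both choices in close crops.

```bash
python3 - <<'E'
import cv2,numpy as np
t=cv2.imread('pics/top0.png');s=cv2.imread('pics/scene0.png')
a=cv2.resize(t[195:305,100:220],(600,550),interpolation=cv2.INTER_CUBIC);cv2.imwrite('pics/c_rack.png',a)
a=cv2.resize(t[170:230,240:350],(770,420),interpolation=cv2.INTER_CUBIC);cv2.imwrite('pics/c_fix.png',a)
a=cv2.resize(t[170:280,370:440],(380,598),interpolation=cv2.INTER_CUBIC);b=cv2.resize(s[110:200,270:350],(400,450),interpolation=cv2.INTER_CUBIC)
c=np.zeros((598,790,3),np.uint8);c[:,:380]=a;c[:450,385:785]=b;cv2.imwrite('pics/c_tube.png',c)
a=cv2.resize(s[210:290,245:325],(600,600),interpolation=cv2.INTER_CUBIC);cv2.imwrite('pics/c_fixs.png',a)
E
```

```text
(no output)
```

View pics/c_rack.png

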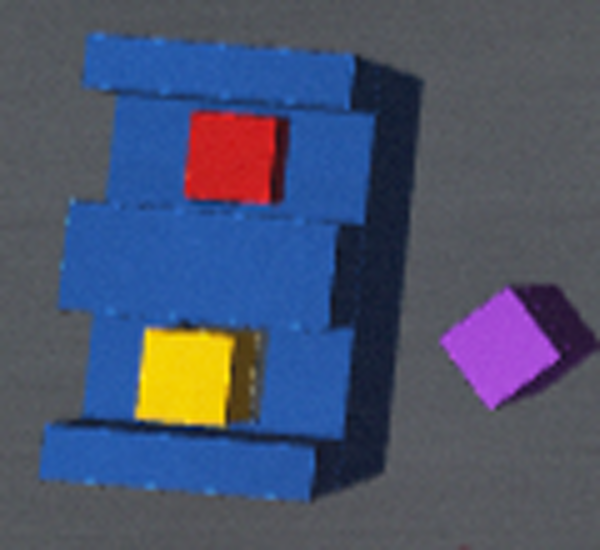

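View pics/c_fix.png

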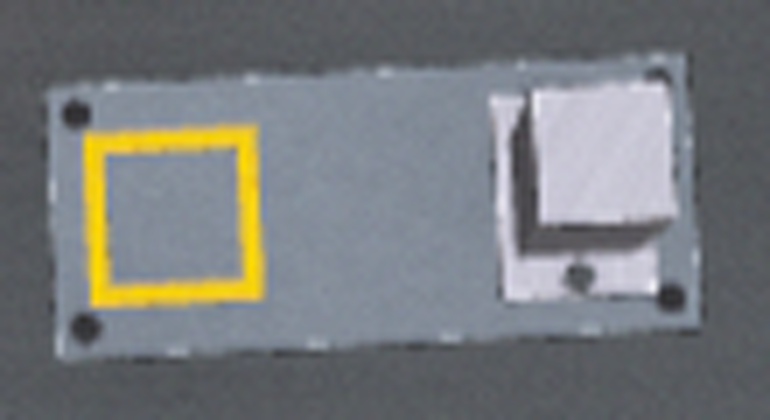

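View pics/c_tube.png

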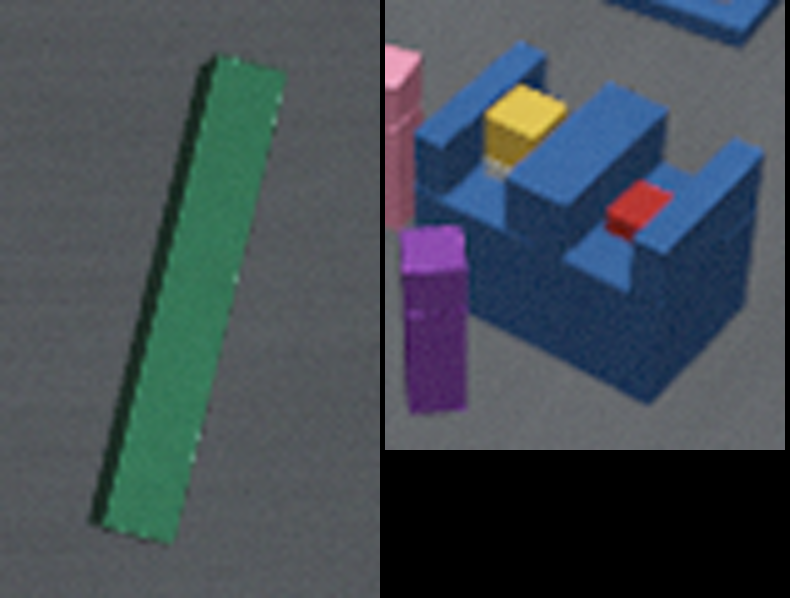

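View pics/c_fixs.png

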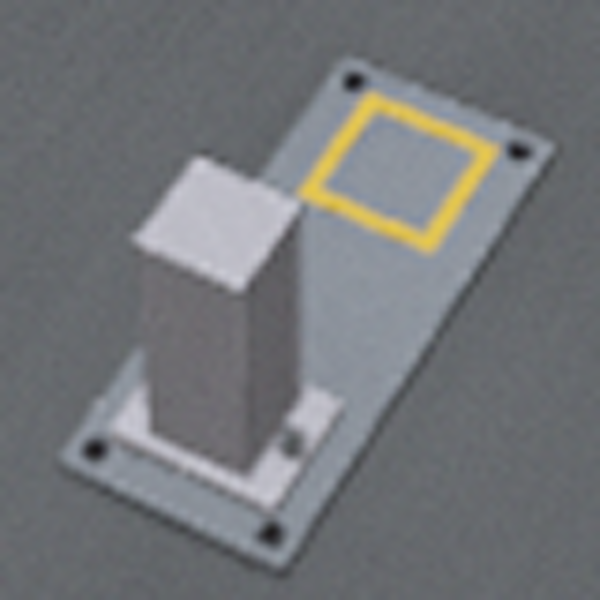

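Confirmed: the yellow-topped post stands in the lower well at top-view (138,270), and the tube is the green one at (405,225). Next I'll fit the poses from the corners in both cameras.

```bash
cat > h.py <<'E'
import numpy as np,cv2
from scipy.optimize import least_squares
from plant import *
from scipy.spatial.transform import Rotation as R
def src(p,off,sc):
    return (np.array(p,float)+.5)/sc-.5+np.array(off)
def ray(c,p,z):
    p=np.atleast_2d(p);d=np.c_[p,np.ones(len(p))]@np.linalg.inv(c["K"]).T@c["T"][:3,:3].T
    o=c["T"][:3,3];return o+d*((z-o[2])/d[:,2])[:,None]
def proj(c,P):
    P=np.atleast_2d(P);X=(P-c["T"][:3,3])@c["T"][:3,:3];u=X@c["K"].T;return u[:,:2]/u[:,2:]
def fit(obs,g):  # obs list of (cam, pix, local xyz)
    def f(v):
        Rz=R.from_euler('z',v[2]).as_matrix();r=[]
        for c,p,l in obs: r.append((proj(c,np.array(l)@Rz.T+[v[0],v[1],0])-p).ravel())
        return np.concatenate(r)
    s=least_squares(f,g,x_scale=[.01,.01,.05],loss='soft_l1');return s.x,f(s.x).reshape(-1,2)
def rect(a,b,z,cx=0,cy=0): # order: +x+y,+x-y,-x-y,-x+y
    return [[cx+i*a/2,cy+j*b/2,z] for i,j in((1,1),(1,-1),(-1,-1),(-1,1))]
E
python3 - <<'E'
from h import *
T=read_camera("top");S=read_camera("scene")
s=cv2.imread('pics/scene0.png')
cv2.imwrite('pics/c_tubes.png',cv2.resize(s[270:350,175:255],(600,600),interpolation=cv2.INTER_CUBIC))
def show(n,obs,g):
    v,r=fit(obs,g);print(n,np.round(v[:2]*1e3,1),round(np.degrees(v[2]),2));return v,r
rt=src([(92,33),(355,55),(310,502),(40,478)],(100,195),5)
yt=src([(147,328),(238,332),(226,427),(136,418)],(100,195),5)
o=np.array
rs=src(o([(763,152),(655,255),(415,130),(523,42)])-[385,0],(270,110),5)
ys=src(o([(567,103),(528,137),(485,118),(522,86)])-[385,0],(270,110),5)
ft=src([(48,90),(686,55),(700,327),(60,357)],(240,170),7);st=src([(530,88),(668,83),(676,213),(542,222)],(240,170),7);mt=src([(83,135),(257,124),(263,298),(92,307)],(240,170),7)
fs=src([(555,148),(285,575),(58,457),(342,57)],(245,210),7.5);ss=src([(302,195),(240,292),(133,240),(200,155)],(245,210),7.5);ms=src([(498,148),(432,252),(302,192),(370,92)],(245,210),7.5)
tt=src([(218,55),(285,72),(172,543),(102,525)],(370,170),5.435)
R_=rect(.18,.11,.128);Y=rect(.036,.036,.13);F=rect(.09,.21,.01);St=rect(.04,.04,.13,0,-.065);M=rect(.056,.056,.01,0,.065)
g=[.45,.28,0]
for nm,ob in(("t",[(T,rt,R_)]),("s",[(S,rs,R_)]),("b",[(T,rt,R_),(S,rs,R_)])):
    v,r=show("rack "+nm,ob,g)
    for x in(.045,-.045):print('  well',np.round((v[:2]+o([np.cos(v[2]),np.sin(v[2])])*x)*1e3,1))
for nm,ob in(("t",[(T,yt,Y)]),("s",[(S,ys,Y)]),("b",[(T,yt,Y),(S,ys,Y)])): show("post "+nm,ob,g)
g=[.52,0,0]
ot=[(T,ft,F),(T,st,St),(T,mt,M)];os_=[(S,fs,F),(S,ss,St),(S,ms,M)]
for nm,ob in(("t",ot),("s",os_),("b",ot+os_)):
    v,r=show("fix "+nm,ob,g)
    for y in(.065,-.065):print('  ',np.round((v[:2]+o([-np.sin(v[2]),np.cos(v[2])])*y)*1e3,1))
print(np.round(r,1).tolist())
Tu=rect(.2,.03,.03)
v,r=show("tube t",[(T,tt,Tu)],[.45,-.25,0]);print(np.round(r,1).tolist())
p=read_state();print(R.from_rotvec(p["orientation"]).as_matrix().round(3).tolist())
E
```

```text
rack t [502.8 290. ] -5.72
  well [547.6 285.5]
  well [458.1 294.5]
rack s [503.3 288.8] -7.36
  well [547.9 283.1]
  well [458.6 294.6]
rack b [502.9 289.7] -6.08
  well [547.7 285. ]
  well [458.2 294.5]
post t [458.6 294. ] -5.81
post s [458.8 293.2] -7.48
post b [458.6 293.9] -6.07
fix t [608.6 -22.6] 2.08
   [606.2  42.4]
   [611.  -87.6]
fix s [609.  -22.9] 2.03
   [606.7  42.1]
   [611.3 -87.9]
fix b [608.7 -22.7] 2.07
   [606.4  42.3]
   [611.1 -87.6]
[[-0.5, -0.7], [0.2, -0.5], [0.6, -0.0], [-0.4, 0.4], [0.3, -0.2], [0.3, -0.5], [0.3, 0.6], [-0.3, 0.3], [0.1, -0.1], [-0.2, 0.3], [0.1, -0.2], [-0.0, -0.2], [0.1, -0.7], [-0.3, -1.0], [-0.1, 0.2], [0.3, -0.4], [0.1, 0.9], [0.3, -0.4], [0.1, 0.0], [-0.5, -0.1], [0.3, -0.1], [-0.1, 0.1], [-0.6, 0.2], [-0.2, -0.1]]
tube t [ 546.3 -271.3] -15.62
[[-0.3, -0.3], [0.4, -0.1], [0.1, 0.3], [-0.2, 0.1]]
[[0.961, 0.276, -0.0], [0.276, -0.961, 0.001], [0.0, -0.001, -1.0]]
```

View pics/c_tubes.png

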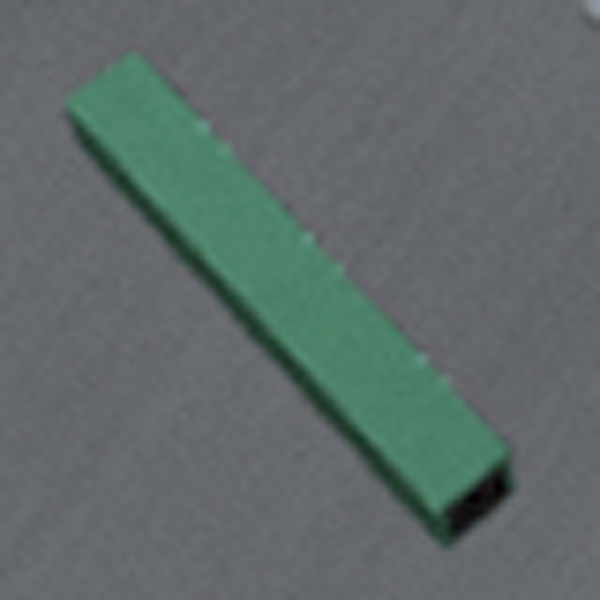

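Both cameras agree to within about 1 mm. The post is at (458,294) mm with yaw −6°, the mark at (606,42) with fixture yaw 2.1°, and the tube at (546,−271) with yaw −15.6°. I'll turn the tool first, then travel.

```bash
cat >> h.py <<'E'
def go(x,y,z,psi):
    """remaining: tool-frame shift (cm) of grasp point to world target, after turning"""
    s=read_state();M=R.from_rotvec(s["orientation"]).as_matrix();gp=s["tool_pos"]+M[:,2]*grip_point_offset
    a=np.radians(psi);W=np.array([[np.cos(a),np.sin(a),0],[np.sin(a),-np.cos(a),0],[0,0,-1]]).T
    e=R.from_matrix(M.T@W).as_rotvec(degrees=True)
    d=np.array([x,y,z])-gp
    print('t',round(float(s['t']),2),'gp',gp.round(4),'psi',round(np.degrees(np.arctan2(M[1,0],M[0,0])),2),'turn',e.round(2),'shift cm in tool now',(M.T@d*100).round(2),'after turn',(W.T@d*100).round(2),'F',np.round(s['force'],1),'open',round(float(s['opening']),4),'q',np.round(s['q'],2))
E
python3 -m creep '[[[0,0,0],[0,0,5.5]],[[0,0,0],[0,0,5.5]],[[0,0,0],[0,0,5.5]],[[0,0,0],[0,0,5.5]],[[1.8,-3.4,0],[0,0,0]],[[1.8,-3.4,0],[0,0,0]],[[1.8,-3.4,0],[0,0,0]],[[1.8,-3.4,0],[0,0,0]],[[1.8,-3.4,0],[0,0,0]],[[1.8,-3.4,0],[0,0,0]],[[1.8,-3.4,0],[0,0,0]],[[1.8,-3.4,0],[0,0,0]]]' 100 30
python3 -c "
from h import *
go(.4583,.2943,.18,-5.9)"
```

```text
t: 1.2
tool_pos: [0.3377, -0.3194, 0.4047]
orientation: [3.137, -0.164, 0.0]
force: [0.8, -0.2, 0.1]
opening: 0.0928
t 1.2 gp [ 0.3378 -0.3194  0.2374] psi -5.99 turn [ 0.   -0.01 -0.09] shift cm in tool now [  5.58 -62.29   5.74] after turn [  5.68 -62.28   5.74] F [ 0.8 -0.2  0.1] open 0.0928 q [-0.87 -0.24  1.85  0.    1.54  0.81]
```

```bash

python3 -m creep '[[[1.5,-3.8,0],[0,0,0]],[[1.5,-3.8,0],[0,0,0]],[[1.5,-3.8,0],[0,0,0]],[[1.5,-3.8,0],[0,0,0]],[[0,-3.8,0],[0,0,0]],[[0,-3.8,0],[0,0,0]],[[0,-3.8,0],[0,0,0]],[[0,-3.8,0],[0,0,0]],[[0,-3.8,0],[0,0,0]],[[0,-3.8,0],[0,0,0]],[[0,-3.8,0],[0,0,0]],[[0,-3.8,0],[0,0,0]]]'
python3 -c "
from h import *
go(.4583,.2943,.18,-5.9)"
```

```text
t: 2.2
tool_pos: [0.4439, 0.1282, 0.4049]
orientation: [-3.137, 0.163, -0.001]
force: [1.0, -0.4, 0.9]
opening: 0.0927
t 2.2 gp [0.444  0.1282 0.2376] psi -5.96 turn [-0.01 -0.03 -0.06] shift cm in tool now [ -0.31 -16.67   5.76] after turn [ -0.29 -16.67   5.76] F [ 1.  -0.4  0.9] open 0.0927 q [ 0.17 -0.25  1.85 -0.    1.54  1.84]
```

```bash

python3 -m creep '[[[0,-3.3,0],[0,0,0]],[[0,-3.3,0],[0,0,0]],[[0,-3.3,0],[0,0,0]],[[0,-3.3,0],[0,0,0]],[[0,-2.4,0],[0,0,0]],[[0,-0.5,0],[0,0,0]],[[0,0,0],[0,0,0]],[[0,0,0],[0,0,0]],[[0,0,0],[0,0,0]]]'
python3 -c "
from h import *
go(.4583,.2943,.18,-5.9)"
```

```text
t: 2.95
tool_pos: [0.4611, 0.2853, 0.4046]
orientation: [3.137, -0.165, -0.0]
force: [0.2, -0.8, -0.5]
opening: 0.0932
t 2.95 gp [0.4611 0.2852 0.2373] psi -6.01 turn [ 0.03  0.01 -0.11] shift cm in tool now [-0.37 -0.88  5.73] after turn [-0.37 -0.88  5.73] F [ 0.2 -0.8 -0.5] open 0.0932 q [ 0.46 -0.03  1.65 -0.    1.52  2.14]
```

```bash

python3 -m creep '[[[-0.37,-0.88,0],[0,0,0]],[[0,0,2],[0,0,0]],[[0,0,2],[0,0,0]],[[0,0,1.7],[0,0,0]],[[0,0,0],[0,0,0]],[[0,0,0],[0,0,0]],[[0,0,0],[0,0,0]]]'
python3 - <<'E'
from h import *
go(.4583,.2943,.18,-5.9)
im=np.zeros((450,800,3),np.uint8)
c=read_camera("top");im[:,:400]=cv2.resize(c["img"][190:325,95:215,::-1],(400,450),interpolation=cv2.INTER_CUBIC)
c=read_camera("scene");im[:,400:]=cv2.resize(c["img"][70:205,230:350,::-1],(400,450),interpolation=cv2.INTER_CUBIC)
cv2.imwrite("pics/pre.png",im)
E
```

```text
t: 3.53
tool_pos: [0.4586, 0.2954, 0.3491]
orientation: [-3.137, 0.165, -0.002]
force: [0.8, 0.3, -0.3]
opening: 0.0929
t 3.53 gp [0.4588 0.2955 0.1818] psi -6.01 turn [-0.05 -0.07 -0.11] shift cm in tool now [-0.04  0.12  0.18] after turn [-0.04  0.12  0.18] F [ 0.8  0.3 -0.3] open 0.0929 q [0.48 0.02 1.71 0.   1.41 2.15]
```

View pics/pre.png

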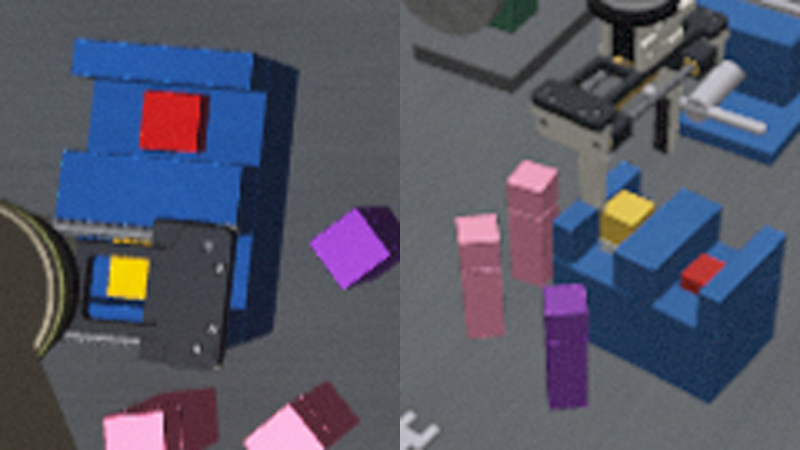

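The left pane (top view) shows the jaws lying along the channel over the yellow top (crop 128,278). The right pane shows the fingers either side of the post. I'll descend.

```bash

python3 -m creep '[[[0,0.1,1],[0,0,0]],[[0,0,1],[0,0,0]],[[0,0,1],[0,0,0]],[[0,0,1],[0,0,0]],[[0,0,1],[0,0,0]],[[0,0,1],[0,0,0]],[[0,0,0.7],[0,0,0]],[[0,0,0.3],[0,0,0]],[[0,0,0],[0,0,0]],[[0,0,0],[0,0,0]]]'
python3 -c "
from h import *
go(.4583,.2943,.11,-5.9)"
```

```text
t: 4.47
tool_pos: [0.4583, 0.2945, 0.2778]
orientation: [3.137, -0.164, -0.0]
force: [0.3, 0.3, 1.3]
opening: 0.0928
t 4.47 gp [0.4583 0.2945 0.1105] psi -5.97 turn [ 0.    0.   -0.07] shift cm in tool now [0.01 0.02 0.05] after turn [0.01 0.02 0.05] F [0.3 0.3 1.3] open 0.0928 q [0.48 0.08 1.78 0.   1.28 2.15]
```

Now to close the jaws, with force checks.

```bash

python3 -m creep '[[[0,0,0],[0,0,0]],[[0,0,0],[0,0,0]],[[0,0,0],[0,0,0]],[[0,0,0],[0,0,0]],[[0,0,0],[0,0,0]],[[0,0,0],[0,0,0]],[[0,0,0],[0,0,0]],[[0,0,0],[0,0,0]],[[0,0,0],[0,0,0]],[[0,0,0],[0,0,0]]]' 30 40
python3 -c "
from h import *
go(.4583,.2943,.11,-5.9)"
```

```text
t: 5.3
tool_pos: [0.4582, 0.2945, 0.2777]
orientation: [-3.137, 0.164, 0.0]
force: [-0.3, 0.3, -0.6]
opening: 0.0357
t 5.3 gp [0.4582 0.2945 0.1104] psi -5.97 turn [-0.    0.   -0.07] shift cm in tool now [0.01 0.02 0.04] after turn [0.01 0.02 0.04] F [-0.3  0.3 -0.6] open 0.0357 q [0.48 0.08 1.78 0.   1.28 2.15]
```

```bash

python3 -m creep '[[[0,0,-0.3],[0,0,0]],[[0,0,-0.7],[0,0,0]],[[0,0,-1],[0,0,0]],[[0,0,-1],[0,0,0]],[[0,0,-1],[0,0,0]],[[0,0,0],[0,0,0]]]' 20 45
python3 -c "
from h import *
go(.4583,.2943,.26,-5.9)"
```

```text
t: 5.8
tool_pos: [0.4589, 0.2949, 0.3213]
orientation: [-3.135, 0.164, -0.006]
force: [-3.0, 1.8, -1.8]
opening: 0.0356
t 5.8 gp [0.4595 0.2952 0.154 ] psi -5.97 turn [-0.13 -0.2  -0.07] shift cm in tool now [ -0.08   0.08 -10.6 ] after turn [ -0.11   0.1  -10.6 ] F [-3.   1.8 -1.8] open 0.0356 q [0.48 0.04 1.74 0.   1.36 2.15]
```

```bash

python3 -m creep '[[[0,0,-1],[0,0,0]],[[0,0,-1],[0,0,0]],[[0,0,-1],[0,0,0]],[[0,0,-1],[0,0,0]],[[0,0,-1],[0,0,0]],[[0,0,-1],[0,0,0]],[[0,0,-1.2],[0,0,0]],[[0,0,-1.2],[0,0,0]],[[0,0,-1.2],[0,0,0]],[[0,0,-1],[0,0,0]],[[0,0,0],[0,0,0]],[[0,0,0],[0,0,0]]]'
python3 - <<'E'
from h import *
go(.6064,.0423,.26,2.1)
im=np.zeros((450,800,3),np.uint8)
c=read_camera("top");im[:,:400]=cv2.resize(c["img"][190:325,95:215,::-1],(400,450),interpolation=cv2.INTER_CUBIC)
c=read_camera("scene");im[:,400:]=cv2.resize(c["img"][50:185,230:350,::-1],(400,450),interpolation=cv2.INTER_CUBIC)
cv2.imwrite("pics/lift.png",im)
E
```

```text
t: 6.8
tool_pos: [0.4584, 0.2945, 0.4246]
orientation: [-3.137, 0.164, -0.002]
force: [0.1, -0.7, -2.8]
opening: 0.0358
t 6.8 gp [0.4586 0.2947 0.2573] psi -5.97 turn [-0.05 -0.08 -8.07] shift cm in tool now [17.32 23.56 -0.27] after turn [13.84 25.76 -0.27] F [ 0.1 -0.7 -2.8] open 0.0358 q [ 0.48 -0.03  1.62  0.    1.55  2.15]
```

View pics/lift.png

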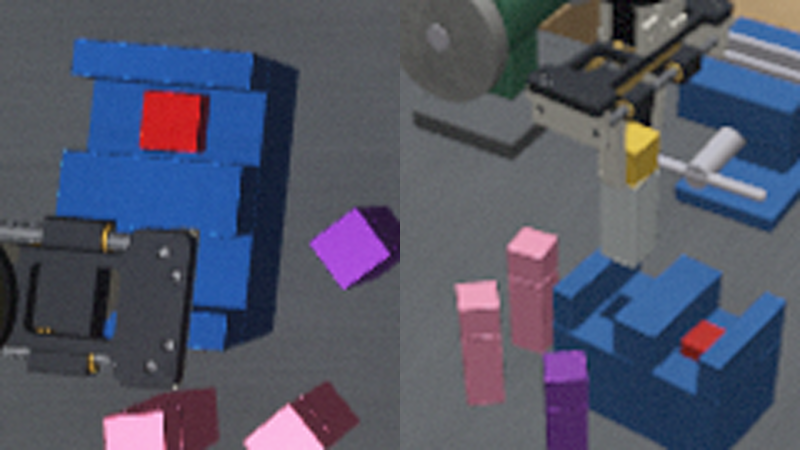

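The post is out of the well and upright (scene crop around 630,200), the red post is still in its well, and all is clear. Next I'll carry it over to the mark.

```bash

python3 -m creep '[[[0,0,0],[0,0,-4.03]],[[0,0,0],[0,0,-4.03]],[[0.7,1.3,0],[0,0,0]],[[1.4,2.6,0],[0,0,0]],[[1.4,2.6,0],[0,0,0]],[[1.7,3.2,0],[0,0,0]],[[1.7,3.2,0],[0,0,0]],[[1.7,3.2,0],[0,0,0]],[[1.7,3.2,0],[0,0,0]],[[1.4,2.6,0],[0,0,0]],[[1,1.9,0],[0,0,0]],[[0.6,1.1,0],[0,0,0]]]'
python3 -m creep '[[[0,0,0],[0,0,0]],[[0,0,0],[0,0,0]],[[0,0,0],[0,0,0]]]'
python3 - <<'E'
from h import *
go(.6064,.0423,.13,2.1)
E
```

```text
t: 7.9
tool_pos: [0.6009, 0.0479, 0.4222]
orientation: [3.141, 0.054, -0.003]
force: [-0.1, -0.4, -2.7]
opening: 0.0356
t: 8.15
tool_pos: [0.5998, 0.0515, 0.4232]
orientation: [-3.14, -0.059, 0.002]
force: [-0.3, 0.4, -2.6]
opening: 0.0356
t 8.15 gp [0.5996 0.0516 0.2559] psi 2.14 turn [-0.04  0.07  0.04] shift cm in tool now [ 0.66  0.96 12.59] after turn [ 0.65  0.95 12.59] F [-0.3  0.4 -2.6] open 0.0356 q [0.   0.13 1.46 0.   1.56 1.53]
```

```bash

python3 -m creep '[[[0.65,0.95,0],[0,0,0]],[[0,0,1.5],[0,0,0]],[[0,0,1.5],[0,0,0]],[[0,0,1.5],[0,0,0]],[[0,0,1.5],[0,0,0]],[[0,0,1.5],[0,0,0]],[[0,0,1.5],[0,0,0]],[[0,0,1],[0,0,0]],[[0,0,0.6],[0,0,0]],[[0,0,0],[0,0,0]],[[0,0,0],[0,0,0]],[[0,0,0],[0,0,0]]]'
python3 - <<'E'
from h import *
go(.6064,.0423,.1105,2.1)
im=np.zeros((450,800,3),np.uint8)
c=read_camera("top");im[:,:400]=cv2.resize(c["img"][130:250,230:350,::-1],(400,450),interpolation=cv2.INTER_CUBIC)
c=read_camera("scene");im[:,400:]=cv2.resize(c["img"][155:275,245:352,::-1],(400,450),interpolation=cv2.INTER_CUBIC)
cv2.imwrite("pics/plc.png",im)
E
```

```text
t: 9.15
tool_pos: [0.6074, 0.0413, 0.319]
orientation: [3.141, 0.058, 0.003]
force: [-0.7, -0.0, -3.5]
opening: 0.0357
t 9.15 gp [0.6077 0.0413 0.1517] psi 2.1 turn [ 0.01 -0.1   0.  ] shift cm in tool now [-0.14 -0.1   4.12] after turn [-0.13 -0.1   4.12] F [-0.7 -0.  -3.5] open 0.0357 q [-0.02  0.21  1.56  0.    1.37  1.52]
```

View pics/plc.png

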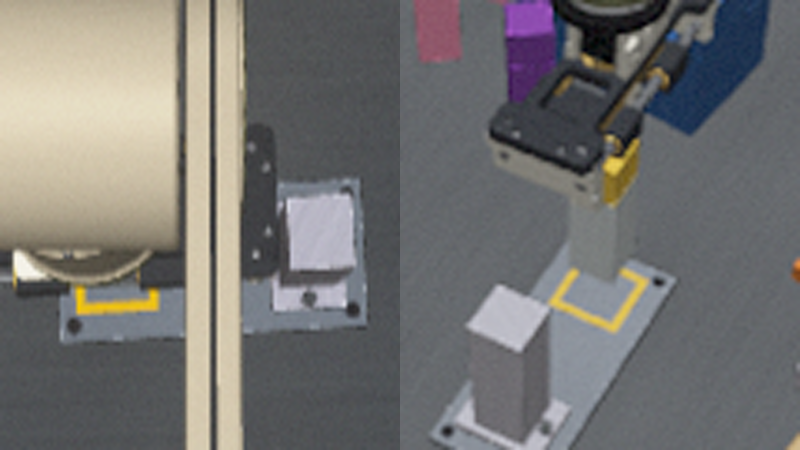

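```bash

python3 -m creep '[[[-0.12,-0.1,0],[0,0,0]],[[0,0,0.8],[0,0,0]],[[0,0,0.8],[0,0,0]],[[0,0,0.8],[0,0,0]],[[0,0,0.6],[0,0,0]],[[0,0,0.4],[0,0,0]],[[0,0,0.3],[0,0,0]],[[0,0,0],[0,0,0]],[[0,0,0],[0,0,0]],[[0,0,0],[0,0,0]]]'
python3 - <<'E'
from h import *
go(.6064,.0423,.1105,2.1)
c=read_camera("scene");cv2.imwrite("pics/plc2.png",cv2.resize(c["img"][175:275,245:352,::-1],(642,600),interpolation=cv2.INTER_CUBIC))
E
```

```text
t: 10.08
tool_pos: [0.606, 0.0421, 0.2812]
orientation: [3.141, 0.057, 0.001]
force: [1.0, -0.2, -2.7]
opening: 0.0354
t 10.08 gp [0.6061 0.0421 0.1139] psi 2.09 turn [ 0.   -0.04 -0.01] shift cm in tool now [ 0.03 -0.01  0.34] after turn [ 0.03 -0.01  0.34] F [ 1.  -0.2 -2.7] open 0.0354 q [-0.01  0.24  1.6  -0.    1.31  1.52]
```

View pics/plc2.png

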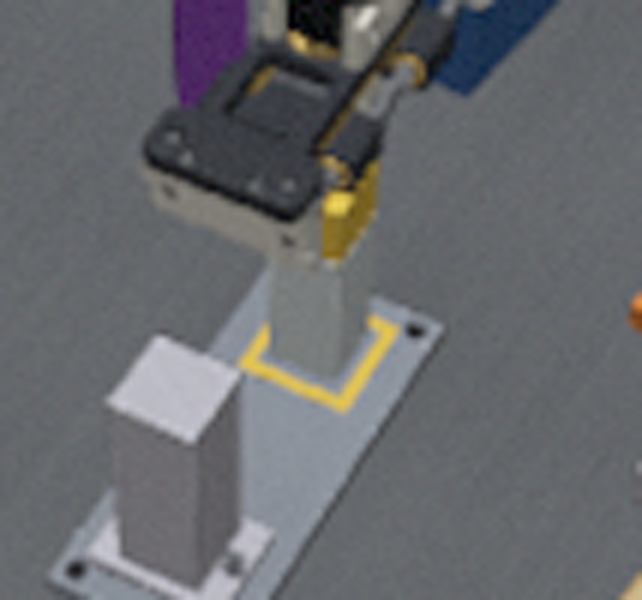

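The post's foot (crop 315,365) is centred in the painted square. I'll lower it in sub-millimetre steps and watch the force.

```bash

python3 -m creep '[[[0.02,0,0.1],[0,0,0]],[[0,0,0.08],[0,0,0]],[[0,0,0.06],[0,0,0]],[[0,0,0.05],[0,0,0]],[[0,0,0],[0,0,0]],[[0,0,0],[0,0,0]]]'
python3 -m creep '[[[0,0,0.04],[0,0,0]],[[0,0,0],[0,0,0]]]'
python3 -m creep '[[[0,0,0.04],[0,0,0]],[[0,0,0],[0,0,0]]]'
```

```text
t: 10.63
tool_pos: [0.606, 0.0422, 0.2779]
orientation: [3.141, 0.057, 0.0]
force: [0.5, 0.1, -2.4]
opening: 0.0356
t: 10.8
tool_pos: [0.6061, 0.0422, 0.2778]
orientation: [3.141, 0.057, 0.0]
force: [-0.5, -0.1, 0.6]
opening: 0.0358
t: 10.97
tool_pos: [0.6061, 0.0422, 0.2777]
orientation: [3.141, 0.057, 0.001]
force: [-3.3, 0.6, 4.8]
opening: 0.0354
```

It's seated: the force went from −2.4 to +4.8 N. I'll let go and retreat straight up.

```bash

python3 -m creep '[[[0,0,0],[0,0,0]],[[0,0,0],[0,0,0]],[[0,0,0],[0,0,0]],[[0,0,0],[0,0,0]],[[0,0,0],[0,0,0]],[[0,0,0],[0,0,0]],[[0,0,0],[0,0,0]],[[0,0,0],[0,0,0]]]' 75
python3 -m creep '[[[0,0,-0.5],[0,0,0]],[[0,0,-1.5],[0,0,0]],[[0,0,-2.5],[0,0,0]],[[0,0,-3],[0,0,0]],[[0,0,-3],[0,0,0]],[[0,0,0],[0,0,0]],[[0,0,0],[0,0,0]]]' 100
python3 - <<'E'
from h import *
go(.5463,-.2713,.2,-15.6)
E
```

```text
t: 11.63
tool_pos: [0.606, 0.0421, 0.277]
orientation: [-3.141, -0.057, 0.0]
force: [0.4, -1.0, -0.1]
opening: 0.0697
t: 12.22
tool_pos: [0.6067, 0.0422, 0.3855]
orientation: [3.141, 0.057, 0.009]
force: [1.4, -0.6, -0.5]
opening: 0.0935
t 12.22 gp [0.6077 0.0421 0.2182] psi 2.09 turn [-0.03 -0.33 17.69] shift cm in tool now [-7.29 31.1   1.79] after turn [ 2.51 31.84  1.82] F [ 1.4 -0.6 -0.5] open 0.0935 q [-0.01  0.16  1.49 -0.    1.48  1.52]
```

```bash

python3 -m creep '[[[0,0,0],[0,0,5.9]],[[0,0,0],[0,0,5.9]],[[0,0,0],[0,0,5.9]],[[0.3,3.6,0],[0,0,0]],[[0.3,3.6,0],[0,0,0]],[[0.3,3.6,0],[0,0,0]],[[0.3,3.6,0],[0,0,0]],[[0.3,3.6,0],[0,0,0]],[[0.3,3.6,0],[0,0,0]],[[0.3,3.6,0],[0,0,0]],[[0.3,3.6,0],[0,0,0]],[[0.2,3,0],[0,0,0]]]'
python3 -m creep '[[[0,0,0],[0,0,0]],[[0,0,0],[0,0,0]],[[0,0,0],[0,0,0]]]'
python3 - <<'E'
from h import *
go(.5463,-.2713,.07,-15.6)
T=read_camera("top");S=read_camera("scene")
cv2.imwrite("pics/T2.png",T["img"][:,:,::-1]);cv2.imwrite("pics/S2.png",S["img"][:,:,::-1])
im=np.zeros((450,800,3),np.uint8)
im[:,:400]=cv2.resize(T["img"][160:230,240:302,::-1],(400,450),interpolation=cv2.INTER_CUBIC)
im[:,400:]=cv2.resize(S["img"][195:285,245:325,::-1],(400,450),interpolation=cv2.INTER_CUBIC)
cv2.imwrite("pics/placed.png",im)
E
```

```text
t: 13.22
tool_pos: [0.5443, -0.2732, 0.3805]
orientation: [-3.112, 0.428, 0.003]
force: [1.0, -0.5, -0.8]
opening: 0.0928
t: 13.47
tool_pos: [0.5453, -0.2706, 0.3808]
orientation: [-3.111, 0.427, 0.003]
force: [0.5, -0.2, -0.3]
opening: 0.0927
t 13.47 gp [ 0.545  -0.2704  0.2135] psi -15.63 turn [-0.06  0.11 -0.03] shift cm in tool now [ 0.18  0.07 14.35] after turn [ 0.15  0.06 14.35] F [ 0.5 -0.2 -0.3] open 0.0927 q [-0.55  0.17  1.49  0.    1.49  1.3 ]
```

View pics/placed.png

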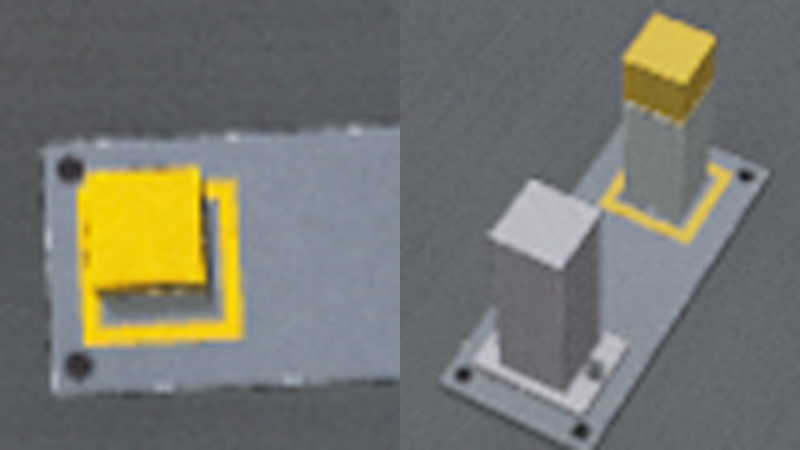

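View pics/T2.png

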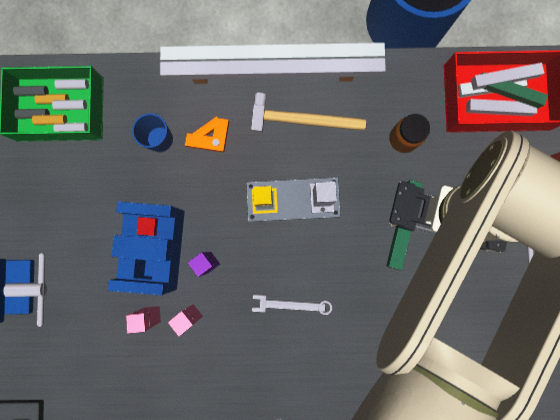

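The post stands upright in the square (top crop 143,230), and nothing else has moved. I'll check its pose and re-fit the tube with both cameras.

```bash
python3 - <<'E'
from h import *
T=read_camera("top");S=read_camera("scene");o=np.array
pt=src([(80,172),(200,166),(206,285),(88,292)],(240,160),6.44)
ps=src(o([(717,38),(683,84),(623,57),(658,12)])-[400,0],(245,195),5)
Y=rect(.036,.036,.13)
for ob in([(T,pt,Y)],[(S,ps,Y)],[(T,pt,Y),(S,ps,Y)]):
    v,r=fit(ob,[.6,.04,0]);print('post',(v[:2]*1e3).round(1),np.degrees(v[2]).round(2))
tt=src([(218,55),(285,72),(172,543),(102,525)],(370,170),5.435)
ts=src([(508,455),(440,515),(66,103),(135,52)],(175,270),7.5)
Tu=rect(.2,.03,.03)
for ob in([(T,tt,Tu)],[(S,ts,Tu)],[(S,np.roll(ts,1,0),Tu)]):
    v,r=fit(ob,[.54,-.27,-.27]);print('tube',(v[:2]*1e3).round(1),np.degrees(v[2]).round(2),abs(r).max().round(2))
E
```

```text
post [605.2  42.2] 2.46
post [606.6  41.4] 0.09
post [605.7  42. ] 1.62
tube [ 546.3 -271.3] -15.62 0.43
tube [ 547.7 -273.2] -15.72 0.63
tube [ 547.2 -273.3] 1.39 58.02
```

```bash

python3 -m creep '[[[0.2,0.1,1],[0,0,0]],[[0,0,2.5],[0,0,0]],[[0,0,2.5],[0,0,0]],[[0,0,2.5],[0,0,0]],[[0,0,2],[0,0,0]],[[0,0,1.5],[0,0,0]],[[0,0,1],[0,0,0]],[[0,0,1],[0,0,0]],[[0,0,0.6],[0,0,0]],[[0,0,0],[0,0,0]],[[0,0,0],[0,0,0]],[[0,0,0],[0,0,0]]]'
python3 - <<'E'
from h import *
go(.5468,-.272,.0225,-15.65)
E
```

```text
t: 14.67
tool_pos: [0.5476, -0.2729, 0.2372]
orientation: [3.112, -0.426, 0.003]
force: [-0.3, -0.1, -0.4]
opening: 0.0928
t 14.67 gp [ 0.5479 -0.273   0.0699] psi -15.61 turn [ 0.03 -0.1   0.04] shift cm in tool now [-0.14 -0.07  4.74] after turn [-0.13 -0.07  4.74] F [-0.3 -0.1 -0.4] open 0.0928 q [-0.55  0.3   1.61  0.    1.23  1.3 ]
```

```bash

python3 -m creep '[[[-0.1,-0.06,0.8],[0,0,0]],[[0,0,1],[0,0,0]],[[0,0,1],[0,0,0]],[[0,0,0.8],[0,0,0]],[[0,0,0.6],[0,0,0]],[[0,0,0.4],[0,0,0]],[[0,0,0],[0,0,0]],[[0,0,0],[0,0,0]],[[0,0,0],[0,0,0]]]'
python3 - <<'E'
from h import *
go(.5468,-.272,.0225,-15.65)
im=np.zeros((450,800,3),np.uint8)
c=read_camera("top");im[:,:400]=cv2.resize(c["img"][170:290,360:467,::-1],(400,450),interpolation=cv2.INTER_CUBIC)
c=read_camera("scene");im[:,400:]=cv2.resize(c["img"][240:360,160:267,::-1],(400,450),interpolation=cv2.INTER_CUBIC)
cv2.imwrite("pics/tg.png",im)
E
```

```text
t: 15.42
tool_pos: [0.5466, -0.2719, 0.1905]
orientation: [3.112, -0.427, 0.001]
force: [-0.1, -1.0, 0.6]
opening: 0.0932
t 15.42 gp [ 0.5467 -0.2719  0.0232] psi -15.61 turn [ 0.01 -0.04  0.04] shift cm in tool now [0.01 0.   0.07] after turn [0.01 0.   0.07] F [-0.1 -1.   0.6] open 0.0932 q [-0.55  0.35  1.64  0.    1.15  1.3 ]
```

View pics/tg.png

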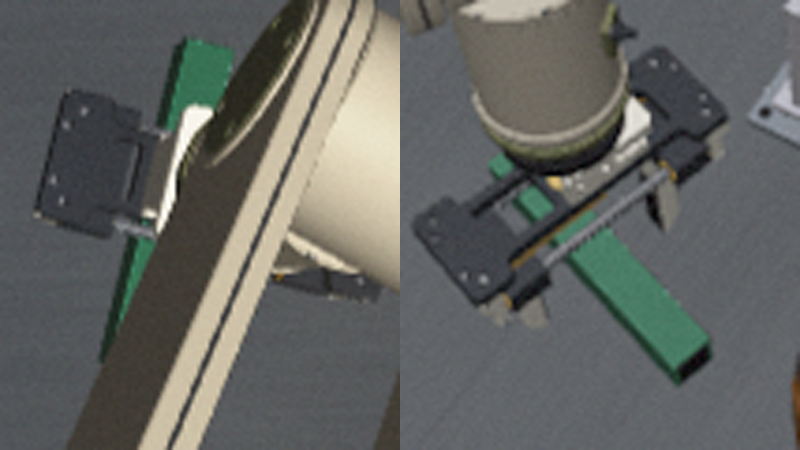

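The tube lies centred between the open fingers, so I'll close on it and lift.

```bash

python3 -m creep '[[[0,0,0.05],[0,0,0]],[[0,0,0],[0,0,0]],[[0,0,0],[0,0,0]],[[0,0,0],[0,0,0]],[[0,0,0],[0,0,0]],[[0,0,0],[0,0,0]],[[0,0,0],[0,0,0]],[[0,0,0],[0,0,0]],[[0,0,0],[0,0,0]],[[0,0,0],[0,0,0]],[[0,0,0],[0,0,0]]]' 20 40
python3 - <<'E'
from h import *
go(.5468,-.272,.0225,-15.65)
E
python3 -m creep '[[[0,0,-0.3],[0,0,0]],[[0,0,-0.7],[0,0,0]],[[0,0,-1],[0,0,0]],[[0,0,-2],[0,0,0]],[[0,0,-3],[0,0,0]],[[0,0,-3],[0,0,0]],[[0,0,-3],[0,0,0]],[[0,0,-3],[0,0,0]],[[0,0,-2],[0,0,0]],[[0,0,-1],[0,0,0]],[[0,0,0],[0,0,0]]]' 10 50
python3 - <<'E'
from h import *
go(.6087,-.0227,.24,92.1)
E
```

```text
t: 16.43
tool_pos: [0.5463, -0.2717, 0.1895]
orientation: [-3.112, 0.427, -0.0]
force: [0.4, -0.3, 0.0]
opening: 0.0295
t 16.43 gp [ 0.5463 -0.2717  0.0222] psi -15.61 turn [-0.   -0.    0.04] shift cm in tool now [ 0.05  0.01 -0.03] after turn [ 0.05  0.01 -0.03] F [ 0.4 -0.3  0. ] open 0.0295 q [-0.55  0.36  1.64  0.    1.15  1.3 ]
t: 17.35
tool_pos: [0.5469, -0.2721, 0.3836]
orientation: [3.11, -0.426, 0.009]
force: [0.5, -0.3, -4.4]
opening: 0.0297
t 17.35 gp [ 0.5478 -0.2726  0.2163] psi -15.61 turn [   0.37   -0.14 -107.71] shift cm in tool now [ -0.84 -25.7   -2.42] after turn [24.75  7.01 -2.37] F [ 0.5 -0.3 -4.4] open 0.0297 q [-0.55  0.17  1.49  0.    1.48  1.3 ]
```

```bash

python3 -m creep '[[[0,0,0],[0,0,-3]],[[0,0,0],[0,0,-6]],[[0,0,0],[0,0,-6]],[[0,0,0],[0,0,-6]],[[0,0,0],[0,0,-6]],[[0,0,0],[0,0,-6]],[[0,0,0],[0,0,-6]],[[0,0,0],[0,0,-6]],[[0,0,0],[0,0,-6]],[[0,0,0],[0,0,-6]],[[0,0,0],[0,0,-6]],[[0,0,0],[0,0,-6]]]'
python3 -m creep '[[[0,0,0],[0,0,-6]],[[0,0,0],[0,0,-6]],[[0,0,0],[0,0,-6]],[[0,0,0],[0,0,-6]],[[0,0,0],[0,0,-6]],[[0,0,0],[0,0,-5.7]],[[0,0,0],[0,0,-3]],[[0,0,0],[0,0,0]],[[0,0,0],[0,0,0]],[[0,0,0],[0,0,0]]]'
python3 - <<'E'
from h import *
go(.6087,-.0227,.22,92.1)
E
```

```text
t: 18.35
tool_pos: [0.5458, -0.2714, 0.3768]
orientation: [-2.8, -1.417, 0.003]
force: [-0.7, 0.6, -4.5]
opening: 0.0295
t: 19.18
tool_pos: [0.5461, -0.2716, 0.3782]
orientation: [-2.182, -2.258, 0.001]
force: [0.9, 0.1, -5.3]
opening: 0.0299
t 19.18 gp [ 0.5458 -0.2714  0.2109] psi 91.97 turn [-0.1  -0.06 -0.13] shift cm in tool now [24.64  7.14 -0.89] after turn [24.63  7.2  -0.91] F [ 0.9  0.1 -5.3] open 0.0299 q [-0.55  0.17  1.49  0.    1.48 -0.58]
```

```bash

python3 -m creep '[[[1,0.3,-0.5],[0,0,-0.13]],[[2,0.6,-0.4],[0,0,0]],[[2.7,0.8,0],[0,0,0]],[[3,0.9,0],[0,0,0]],[[3,0.9,0],[0,0,0]],[[3,0.9,0],[0,0,0]],[[3,0.9,0],[0,0,0]],[[2.7,0.8,0],[0,0,0]],[[2,0.6,0],[0,0,0]],[[1.4,0.4,0],[0,0,0]],[[0.8,0.2,0],[0,0,0]],[[0,0,0],[0,0,0]]]'
python3 -m creep '[[[0,0,0],[0,0,0]],[[0,0,0],[0,0,0]]]'
python3 - <<'E'
from h import *
go(.6087,-.0227,.153,92.1)
im=np.zeros((450,800,3),np.uint8)
c=read_camera("top");im[:,:400]=cv2.resize(c["img"][130:250,230:350,::-1],(400,450),interpolation=cv2.INTER_CUBIC)
c=read_camera("scene");im[:,400:]=cv2.resize(c["img"][155:275,235:342,::-1],(400,450),interpolation=cv2.INTER_CUBIC)
cv2.imwrite("pics/span.png",im);cv2.imwrite("pics/S3.png",c["img"][:,:,::-1])
E
```

```text
t: 20.18
tool_pos: [0.6099, -0.0215, 0.3886]
orientation: [-2.176, -2.266, -0.0]
force: [0.4, -0.1, -4.2]
opening: 0.0295
t: 20.35
tool_pos: [0.6096, -0.0242, 0.3885]
orientation: [2.179, 2.263, -0.001]
force: [0.0, -0.0, -5.4]
opening: 0.0298
t 20.35 gp [ 0.6096 -0.0243  0.2212] psi 92.15 turn [-0.01  0.03  0.05] shift cm in tool now [ 0.17 -0.08  6.82] after turn [ 0.16 -0.08  6.82] F [ 0.  -0.  -5.4] open 0.0298 q [-0.12  0.17  1.48 -0.    1.5  -0.16]
```

View pics/span.png

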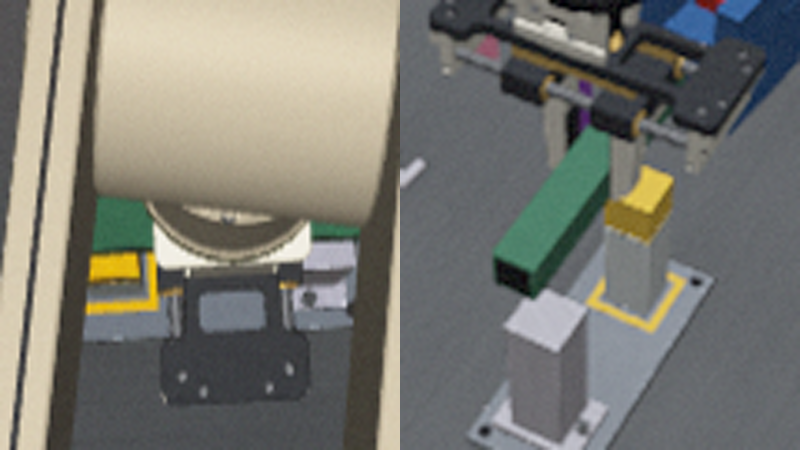

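The tube is held level above both supports. I'll correct the offset and lower it to about 6 mm above contact.

```bash

python3 -m creep '[[[0.16,-0.08,0],[0,0,0]],[[0,0,1],[0,0,0]],[[0,0,1.2],[0,0,0]],[[0,0,1.2],[0,0,0]],[[0,0,1.2],[0,0,0]],[[0,0,0.8],[0,0,0]],[[0,0,0.5],[0,0,0]],[[0,0,0.3],[0,0,0]],[[0,0,0],[0,0,0]],[[0,0,0],[0,0,0]],[[0,0,0],[0,0,0]]]'
python3 - <<'E'
from h import *
go(.6087,-.0227,.1525,92.1)
c=read_camera("scene");cv2.imwrite("pics/span2.png",cv2.resize(c["img"][170:270,235:342,::-1],(642,600),interpolation=cv2.INTER_CUBIC))
E
```

```text
t: 21.37
tool_pos: [0.6092, -0.0215, 0.3274]
orientation: [2.177, 2.263, 0.001]
force: [0.8, 0.9, -4.6]
opening: 0.0295
t 21.37 gp [ 0.6094 -0.0216  0.1601] psi 92.23 turn [0.08 0.01 0.13] shift cm in tool now [-0.11 -0.08  0.76] after turn [-0.11 -0.08  0.76] F [ 0.8  0.9 -4.6] open 0.0295 q [-0.12  0.2   1.55  0.    1.39 -0.16]
```

View pics/span2.png

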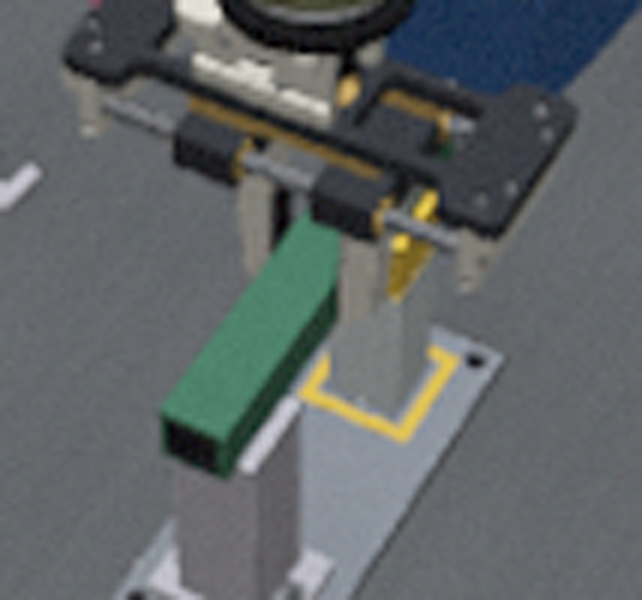

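```bash

python3 -m creep '[[[-0.1,-0.07,0.2],[0,0,0.1]],[[0,0,0.1],[0,0,0]],[[0,0,0],[0,0,0]],[[0,0,0],[0,0,0]],[[0,0,0],[0,0,0]]]'
python3 - <<'E'
from h import *
S=read_camera("scene")
p=ray(S,src([(163,412),(230,440)],(235,170),6),.1679);print(p.round(4),p.mean(0).round(4),'tool then .6094 -.0216')
go(.6087,-.0227,.1525,92.1)
E
```

```text
t: 21.83
tool_pos: [0.6082, -0.0226, 0.3236]
orientation: [-2.18, -2.262, -0.0]
force: [0.4, -0.5, -4.6]
opening: 0.0299
[[ 0.6019 -0.1239  0.1679]
 [ 0.6313 -0.1219  0.1679]] [ 0.6166 -0.1229  0.1679] tool then .6094 -.0216
t 21.88 gp [ 0.6082 -0.0226  0.1562] psi 92.12 turn [-0.    0.    0.02] shift cm in tool now [-0.01  0.05  0.37] after turn [-0.01  0.05  0.37] F [ 0.1  0.1 -4.5] open 0.0296 q [-0.12  0.2   1.56 -0.    1.38 -0.16]
```

```bash

python3 - <<'E'
from h import *
S=read_camera("scene");cv2.imwrite("pics/end.png",cv2.resize(S["img"][195:255,250:300,::-1],(500,600),interpolation=cv2.INTER_CUBIC))
go(.6087,-.0227,.1525,92.1)
g=np.array([.6082,-.0226]);a=np.radians(92.12);z0=.1562-.0222
for z in(z0+.03,z0):
  L=np.array([[-.1,.015],[-.1,-.015],[-.03,.015],[-.03,-.015]])
  W=np.c_[g+L@np.array([[np.cos(a),np.sin(a)],[-np.sin(a),np.cos(a)]]),np.full(4,z)]
  print('pred crop px',((proj(S,W)-[250,195]+.5)*10-.5).round(0).tolist())
E
```

```text
t 21.93 gp [ 0.6082 -0.0226  0.1563] psi 92.12 turn [-0.   -0.    0.02] shift cm in tool now [-0.02  0.05  0.38] after turn [-0.02  0.05  0.38] F [ 1.6 -0.8 -4.4] open 0.0293 q [-0.12  0.2   1.56  0.    1.38 -0.16]
pred crop px [[107.0, 436.0], [218.0, 486.0], [255.0, 234.0], [364.0, 280.0]]
pred crop px [[112.0, 512.0], [221.0, 562.0], [258.0, 311.0], [364.0, 357.0]]
```

View pics/end.png

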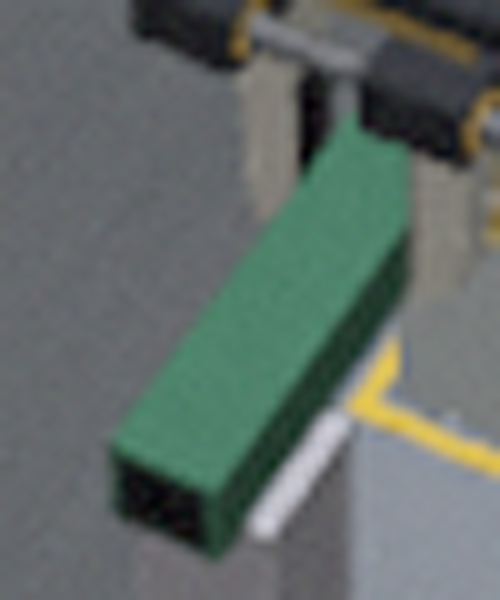

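The tube's end corners (crop 115,445 and 220,562) match the prediction to about 1 px, so it is straight in the grip. I'll lower it finely.

```bash

python3 -m creep '[[[0,0.04,0.1],[0,0,0]],[[0,0,0.08],[0,0,0]],[[0,0,0.07],[0,0,0]],[[0,0,0.05],[0,0,0]],[[0,0,0],[0,0,0]],[[0,0,0],[0,0,0]]]'
python3 -m creep '[[[0,0,0.05],[0,0,0]],[[0,0,0],[0,0,0]]]'
python3 -m creep '[[[0,0,0.03],[0,0,0]],[[0,0,0],[0,0,0]]]'
```

```text
t: 22.43
tool_pos: [0.6086, -0.0226, 0.3204]
orientation: [-2.18, -2.262, 0.0]
force: [-0.2, 0.0, -4.9]
opening: 0.03
t: 22.6
tool_pos: [0.6086, -0.0226, 0.32]
orientation: [-2.18, -2.262, 0.0]
force: [0.3, -0.2, -4.8]
opening: 0.0297
t: 22.77
tool_pos: [0.6086, -0.0226, 0.3197]
orientation: [-2.18, -2.262, 0.0]
force: [0.3, -0.4, -4.4]
opening: 0.0294
```

```bash

python3 -m creep '[[[0,0,0.03],[0,0,0]],[[0,0,0],[0,0,0]]]'
python3 -m creep '[[[0,0,0.03],[0,0,0]],[[0,0,0],[0,0,0]]]'
```

```text
t: 22.93
tool_pos: [0.6087, -0.0226, 0.3195]
orientation: [2.18, 2.262, 0.0]
force: [-0.2, 0.5, -3.9]
opening: 0.0299
t: 23.1
tool_pos: [0.6087, -0.0226, 0.3195]
orientation: [2.18, 2.262, 0.0]
force: [-1.8, 0.7, -1.2]
opening: 0.0299
```

```bash

python3 -m creep '[[[0,0,0.03],[0,0,0]],[[0,0,0],[0,0,0]],[[0,0,0],[0,0,0]]]'
python3 -c "
from plant import *
s=read_state();print(s['force'],s['wrist_torque'])"
```

```text
t: 23.35
tool_pos: [0.6088, -0.0226, 0.3195]
orientation: [2.18, 2.262, 0.001]
force: [-2.9, 0.3, 3.0]
opening: 0.0294
[-2.94797872  0.25582456  3.03044711] [-0.03730457  0.48556614 -0.07659392]
```

It's seated evenly, with a moment about x of about 0, so I'll release and rise.

```bash

python3 -m creep '[[[0,0,0],[0,0,0]],[[0,0,0],[0,0,0]],[[0,0,0],[0,0,0]],[[0,0,0],[0,0,0]],[[0,0,0],[0,0,0]],[[0,0,0],[0,0,0]],[[0,0,0],[0,0,0]],[[0,0,0],[0,0,0]]]' 80
python3 -m creep '[[[0,0,-0.5],[0,0,0]],[[0,0,-1.5],[0,0,0]],[[0,0,-2.5],[0,0,0]],[[0,0,-3],[0,0,0]],[[0,0,-3],[0,0,0]],[[0,3,-1],[0,0,0]],[[0,3,0],[0,0,0]],[[0,0,0],[0,0,0]]]'
python3 - <<'E'
from h import *
go(.6087,-.0227,.25,92.1)
E
```

```text
t: 24.02
tool_pos: [0.6086, -0.0226, 0.3188]
orientation: [-2.18, -2.262, 0.0]
force: [0.5, -0.1, 0.5]
opening: 0.0734
t: 24.68
tool_pos: [0.6717, -0.0203, 0.4332]
orientation: [2.179, 2.262, 0.001]
force: [0.7, 0.7, -1.5]
opening: 0.0746
t 24.68 gp [ 0.6719 -0.0202  0.2659] psi 92.12 turn [ 0.06 -0.01  0.02] shift cm in tool now [-0.01 -6.33  1.58] after turn [-0.01 -6.33  1.59] F [ 0.7  0.7 -1.5] open 0.0746 q [-0.11  0.32  1.22  0.    1.6  -0.14]
```

```bash

python3 -m creep '[[[-3.5,-1.5,0],[0,0,0]],[[-3.5,-1.5,0],[0,0,0]],[[-3.5,-1.5,0],[0,0,0]],[[-3.5,-1.5,0],[0,0,0]],[[-3.5,-1.5,0],[0,0,0]],[[-3.5,-1.5,0],[0,0,0]],[[-3.5,0,0],[0,0,0]],[[-3.5,0,0],[0,0,0]],[[-2,0,0],[0,0,0]],[[0,0,0],[0,0,0]],[[0,0,0],[0,0,0]],[[0,0,0],[0,0,0]]]'
python3 - <<'E'
from h import *
T=read_camera("top");S=read_camera("scene")
cv2.imwrite("pics/T4.png",T["img"][:,:,::-1]);cv2.imwrite("pics/S4.png",S["img"][:,:,::-1])
im=np.zeros((480,800,3),np.uint8)
im[:,:400]=cv2.resize(T["img"][140:260,245:345,::-1],(400,480),interpolation=cv2.INTER_CUBIC)
im[:,400:]=cv2.resize(S["img"][190:286,245:325,::-1],(400,480),interpolation=cv2.INTER_CUBIC)
cv2.imwrite("pics/fin.png",im)
E
```

```text
t: 25.68
tool_pos: [0.5897, -0.3228, 0.4338]
orientation: [-2.179, -2.262, -0.001]
force: [0.1, -0.2, 0.2]
opening: 0.0745
```

View pics/T4.png

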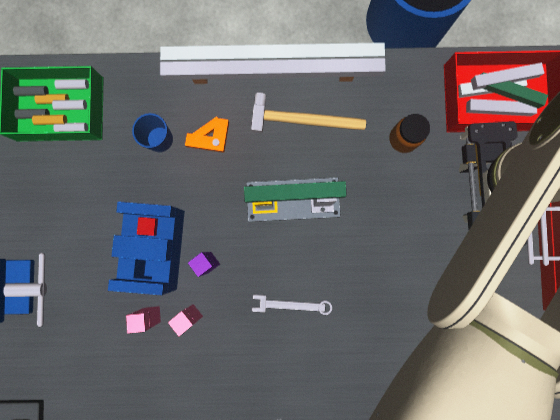

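View pics/fin.png

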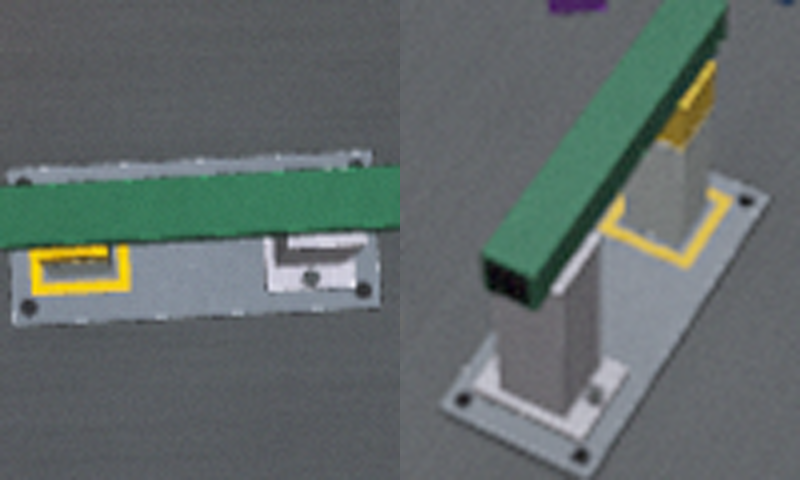

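```bash
python3 - <<'E'
from h import *
T=read_camera("top");S=read_camera("scene")
im=np.zeros((600,760,3),np.uint8)
im[:320]=cv2.resize(T["img"][170:210,240:335+15-15,::-1],(760,320),interpolation=cv2.INTER_CUBIC)
im[320:,:400]=cv2.resize(S["img"][215:271,245:325,::-1],(400,280),interpolation=cv2.INTER_CUBIC)
for c,n in((T,'t'),(S,'s')):
    h=cv2.cvtColor(c["img"],cv2.COLOR_RGB2HSV);m=cv2.inRange(h,(60,70,85 if n=='s' else 80),(90,255,255))
    k,l,st,ce=cv2.connectedComponentsWithStats(m)
    q=proj(c,[.6087,-.0227,.16])[0];b=l==l[int(q[1]),int(q[0])]
    ys,xs=np.nonzero(b);(cx,cy),wh,an=r=cv2.minAreaRect(np.c_[xs,ys].astype(np.float32))
    bx=cv2.boxPoints(r);w=ray(c,bx,.16)[:,:2];print(n,len(xs),w.round(4).tolist())
    print(' centroid',ray(c,[xs.mean(),ys.mean()],.16).round(4))
    e=max([(w[i+1]-w[i] for i in range(3))][0],key=np.linalg.norm);print(' yaw',np.degrees(np.arctan2(e[1],e[0])).round(2),np.linalg.norm(e).round(4))
E
```

```text
t 1559 [[0.6209, 0.0768], [0.6286, -0.1225], [0.5977, -0.1233], [0.59, 0.0755]]
 centroid [[ 0.6089 -0.0238  0.16  ]]
 yaw -87.81 0.1995
s 760 [[0.5994, -0.1248], [0.5895, 0.081], [0.6222, 0.0725], [0.6287, -0.1298]]
 centroid [[ 0.6106 -0.0323  0.16  ]]
 yaw 92.76 0.2061
```

The finished bridge in the top view has its centre within 1.2 mm of the target and its yaw within 0.1°. Nothing else has moved and the robot is clear, so I'm handing in.

```bash
python3 -c "
from plant import *
print(close_job(), read_state()['t'])"
```

```text
the job is handed in; nothing more can be done
the job is handed in; nothing more can be done
```

The job is handed in, with both parts done in the order asked and the last move ending at about 26 s of the 64 s allowed. I lifted the yellow-topped post straight out of its well and stood it on the yellow square. Then I laid the green tube across the post and the steel stand. Each was lowered in steps of 1 mm or less, ending in contact forces of about 5 N (post) and 3 N (tube), and released.

**Post:** the two-camera fit put it within about 1 mm of the mark. The top view gave a yaw of 2.5° against the plate's 2.1°. The coarser scene view gave 0.1°, so the two disagreed by about 2°.

**Tube:** the top view put its centre 1.2 mm from the target and in line with the plate to 0.1°. The scene-camera colour mask merged badly, giving a centroid about 10 mm off along the tube, so I discounted it. By eye in the picture the tube lies flat on both supports; I made no numerical check of its level.

**Surroundings:** nothing else on the table had visibly moved, the red-topped post stayed in its well, and the arm stood clear when I handed in.

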